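Tuck the edging strip under the lapped slate and hold it down

ROBOT

A 6-joint arm with a two-finger parallel gripper is mounted at the origin on the work surface. World frame = base frame: x ahead of the robot, y to its left, z up, the work surface at z = 0. Lengths are in m, angles in degrees, forces in N, time in s.
With the tool pointing down it reaches from about 0.25 to 0.725 m from the base axis. Payload 9.7 kg.
Tool frame: the origin (TCP) lies at the very end of the fingers, on their centre line; the grasp point (between the pads) lies 19 mm behind it; z points along the fingers, y is the line along which they close (so a half turn about z gives the same grasp; the last joint's range is limited). The gripper opens to 85 mm and grips with 20 to 120 N. Pads are 22 mm wide; open, the fingers measure 114 mm over their backs; the gripper's body (76 mm by 85 mm) begins 54 mm behind the grasp point. The pads swing forward as they close: fully open they stand 13 mm farther back than shut.
Start: joints at [68.927, 4.979, 10.078, 95.1, 0, 90], TCP at [0.198, 0.513, 0.231] pointing down, gripper open.
Joint ranges: [-179.16, 179.16], [-48.56, 103.87], [-65.8, 70.77], [-126.05, 130.52], [-82.76, 87.17], [-180, 180]. Speed limits (degrees/s): [127.2, 127.2, 147.25, 180, 180, 180].

INTERFACE

Orientations are given as [roll, pitch, yaw] about the fixed x, y, z axes, in that order (R = Rz(yaw) Ry(pitch) Rx(roll)).
In Python, from workcell import bot gives the robot as it stands.
- The arm moves only by the tool arm_command, never from a script. Its argument "series" is a list of rows, each a list of 4 numbers: the shift along the tool's x, y, z in m, then the turn about the tool's z in rad. A call has exactly 5 rows; each row is the pose to reach, as a shift and turn from the pose commanded when the call began, along the tool's axes at that moment; what a row does not reach only later rows make up. A row lasts 1/10 s, in which the tool goes at most 50 mm and 8.59 degrees, less where a joint would pass 70% of its speed; a pose out of reach is approached as far as the arm can. A call with a gripper value outside its range is refused whole. "hand" is the finger opening in m, from 0 to 0.0854, set as the call begins (left out, the last holds). The fingers move at their own pace and stop on an object; "grip_force" is the grip in N (left out, the last holds). Time passes only in rows, so rows that repeat a pose let the fingers close, or fill a call up. It gives the time, the measured TCP pose, the force, the opening and the grip force at its end, in the units of the state.
- bot.get_obs(): the state, without advancing time (a new reading comes with each control period).
- bot.camera(name): name is "side" or "top" or "wrist"; returns a dict with "color" (420x560x3 uint8, blue, green, red), "camera_matrix" (3x3 intrinsics, pixels), "xyz" and "orientation" of the camera in the world; the wrist camera has in their place "T_tool_cam" (4x4, takes a point from camera to tool coordinates, whose origin is the TCP and whose axes are the flange's). Camera axes: x right, y up, looking along -z (the intrinsics and any distortion apply to the point x, -y, -z); pixel columns grow to the right and rows downward; lengths in m; the calibration is good to about 2 mm. A picture is of the moment at which its call begins: read the wrist's pose just before it. There is no depth.
- bot.job_done(): hands the job in; it is judged then, once.
Trained networks look in the newest picture that a camera, given by its name, has taken for a name from the list of things; names that differ only in an ending like _2 or _b are one class to them, and where a whole thing is asked for, a point or a joint stands for the part that bears it (a point fixed in the world has none). Each returns a list of dicts, best first, with "confidence" (0 to 1); they miss things now and then, are a little off and sometimes report something else, mostly with a low value. They report only what shows in the picture. A call takes as long as a camera call. They do not tell look-alikes from the thing itself.
- bot.find_in(camera, target): "location" ([column, row] in pixels, amid what is visible of it).
- bot.mark_of(camera, target): "location" ([column, row] in pixels: a listed point, or the origin of a listed thing).
The state is a dict: "time": time; "q": joint angles; "qd": joint speeds; "joint_efforts": joint torques, N m; "ee_pos": TCP position; "tcp_rot": TCP orientation; "wrist_force": force on the tool from outside, world axes, zero at the start; "torque": the same for the moment, N m; "opening": finger opening in m; "grasp_force": force on a finger pad.
Only numpy, scipy, OpenCV 4.12 (cv2) and the standard library are available. Lean on these libraries where they do the work, as an engineer would, in place of code of your own. Each camera call takes 0.05 s, during which the arm holds its last target. There are 200 camera calls.

TASK

In the half-built terrarium, take the aluminium edging strip by its upright rib and lay it flat on the sand-coated board in front of the overhanging slate, its long free edge parallel to the slate's lip and not yet under it. Then slide it along the board until the whole of that edge is at least 2 cm under the slate, without lifting or shifting the slate or disturbing the stone on it or the other things around. Finish while still holding the strip and pressing it down flat on the board with a steady push of about 10 newtons: do not let go.

Things in the scene. Friction and masses are not known exactly. Their poses are not given: they have to be found in the camera images.
- strip_rib (a point): Loose aluminium edging strip, about 0.24 kg: flat foot 105 (x) by 150 (y) by 4 mm, with an upright rib 10 mm thick along its whole 150 mm (y), top 40 mm above the foot's underside. This point: in the rib, mid-length, 24 mm above the underside. The long free front edge, to be tucked, is 80 mm from here along +x, the rear edge 25 mm along -x. z is up; it starts on the table.
- strip_front_left (a point): Left (+y) end of the strip's long free front edge, half-way through its 4 mm thickness; axes as the strip's.
- strip_front_right (a point): Right (-y) end of the strip's long free front edge, half-way through its 4 mm thickness; axes as the strip's.
- slate: Dark flat loose slate, 110 (x) by 220 (y) by 8 mm, 0.52 kg, lying by its weight alone on the rock step. Origin: centre of its underside. Its lip is the long edge 55 mm along -x, facing the robot; it overhangs the step's front face by about 40 mm, with a 10 mm high gap between its underside and the board.
- base: Fixed terrarium base: sand-coated board, x from -170 to +160 mm, 240 mm wide (y), top 12 mm above the table; a rock step, top 22 mm above the table, spans its width from x = +40 mm back. Low rocks and a root up to 30 mm high are stuck on the step behind the slate. Origin: at table height, mid-width; +x points from the board's open front to the step.
- stone: Small flat round loose stone, 44 mm across, 19 mm high, lying on the slate behind its overhang; origin at the centre of its underside. Leave it there.
- jar: Glass jar with a dark cap, 64 mm across, 85 mm high; origin at the centre of its underside. Bystander.
- root: Piece of driftwood on a foot 50 by 110 mm, about 80 mm high; origin at the centre of its underside. Bystander.
- plant: Small plant in a terracotta pot, 60 mm across, about 80 mm high; origin at the centre of its underside. Bystander.
Mind the look-alikes: they are no part of the job. What is meant by the part that bears strip_rib is not pink, and is the smaller of those in its own colour.

How it is judged:
By the outcome, as a careful person would: the job done as asked, in the order asked, and still so for the second after the job is handed in, while the arm keeps its last pose, push and grip.
It also fails if it takes over 48 s, if anything falls off the work surface, if the arm or the gripper's body presses on something with over 40 N, if the wrist force passes 120 N, or if a joint passes its speed limit or range.

## Working session

There is one attempt and no reset: what is moved stays moved. The work goes in short steps, Python scripts to look and compute and a tool call to move; the robot and the scene stay as the last step left them, time stands still between calls to the robot, and variables do not carry over. Pictures are saved under pics/ and viewed, at most 10 in all, crops included, and the job is handed in when it is done.

Besides the shell and the picture viewer there is one more tool, called by a JSON object that holds its "op" and its "data". arm_command: Moves the arm, as the interface text tells. Its arguments: {"type":"object","properties":{"series":{"type":"array"},"hand":{"type":"number"},"grip_force":{"type":"number"}},"required":["series"]}

```bash
mkdir -p pics; ls; cat > h.py <<'E'
import numpy as np, cv2
from scipy.spatial.transform import Rotation as R
from workcell import bot
def ray(cam, px, o=None):
    K=np.array(cam["camera_matrix"])
    d=np.array([(px[0]-K[0,2])/K[0,0], -(px[1]-K[1,2])/K[1,1], -1.])
    if "xyz" in cam:
        Rm=np.array(R.from_euler('xyz',cam["orientation"],degrees=True).as_matrix()) if np.size(cam["orientation"])==3 else np.array(cam["orientation"])
        return np.array(cam["xyz"]), Rm@d
    T=np.array(cam["T_tool_cam"]); Rt=R.from_euler('xyz',o["tcp_rot"],degrees=True).as_matrix()
    return np.array(o["ee_pos"])+Rt@T[:3,3], Rt@T[:3,:3]@d
def onz(cam,px,z,o=None):
    p,d=ray(cam,px,o); return p+d*(z-p[2])/d[2]
def proj(cam,P,o=None):
    K=np.array(cam["camera_matrix"])
    if "xyz" in cam: p=np.array(cam["xyz"]); Rm=R.from_euler('xyz',cam["orientation"],degrees=True).as_matrix()
    else:
        T=np.array(cam["T_tool_cam"]); Rt=R.from_euler('xyz',o["tcp_rot"],degrees=True).as_matrix(); p=np.array(o["ee_pos"])+Rt@T[:3,3]; Rm=Rt@T[:3,:3]
    c=Rm.T@(np.array(P)-p); return [K[0,0]*c[0]/-c[2]+K[0,2], K[1,1]*-c[1]/-c[2]+K[1,2]]
def tri(rs):
    A=np.zeros((3,3));b=np.zeros(3)
    for p,d in rs:
        d=d/np.linalg.norm(d);M=np.eye(3)-np.outer(d,d);A+=M;b+=M@p
    return np.linalg.solve(A,b)
E
cat > m.py <<'E'
from h import *
np.set_printoptions(precision=4,suppress=True)
o=bot.get_obs(); print(o)
for n in ["top","side","wrist"]:
    c=bot.camera(n); cv2.imwrite(f"pics/{n}0.png",c["color"])
    print(n,{k:v for k,v in c.items() if k!="color"})
    for t in ["strip_rib","strip_front_left","strip_front_right","slate","base","stone","jar","root","plant"]:
        print(t,[(np.round(r["location"],1).tolist(),round(r["confidence"],2)) for r in bot.mark_of(n,t)])
E
python3 m.py
```

```text
pics
{'time': 0.0, 'q': array([68.9289,  5.0092, 10.0341, 95.0978,  0.0001, 90.0004]), 'qd': array([ 0.067 , -0.0782,  0.0387,  0.0824,  0.1005,  0.0324]), 'joint_efforts': array([  0.0007, -52.0396,  46.4799,   0.0163,  -0.    ,  -0.    ]), 'ee_pos': array([0.1977, 0.513 , 0.2306]), 'tcp_rot': array([-179.927 ,   -0.0001,  158.9285]), 'wrist_force': array([ 0.6935, -0.0968,  0.1429]), 'torque': array([0.0176, 0.0072, 0.0216]), 'grasp_force': 0.0, 'opening': 0.08516967234567432}
top {'camera_matrix': array([[430.0478,   0.    , 277.4116],
       [  0.    , 430.0478, 208.4809],
       [  0.    ,   0.    ,   1.    ]]), 'xyz': array([ 0.3986, -0.0043,  1.1342]), 'orientation': array([  8.0724,   0.7393, -88.3314])}
strip_rib [([345.9, 145.1], 0.78), ([347.2, 318.4], 0.64), ([347.1, 223.1], 0.61)]
strip_front_left [([346.8, 251.5], 0.81), ([320.6, 187.4], 0.66)]
strip_front_right [([381.2, 203.5], 0.84), ([404.3, 314.1], 0.63)]
slate [([212.5, 201.3], 0.58)]
base [([214.9, 217.8], 0.75)]
stone [([200.0, 189.9], 0.55)]
jar [([280.0, 115.8], 0.97)]
root [([105.3, 193.3], 0.83)]
plant [([44
[... 446 characters left out ...]
95), ([358.1, 272.0], 0.9), ([301.7, 369.3], 0.83)]
slate [([247.2, 184.4], 0.82)]
base [([232.5, 203.3], 0.74)]
stone [([241.4, 176.5], 0.71), ([443.8, 302.8], 0.28)]
jar [([336.9, 178.6], 0.81)]
root [([188.7, 150.0], 0.81)]
plant [([445.4, 304.3], 0.79)]
wrist {'camera_matrix': array([[322.6535,   0.    , 279.8873],
       [  0.    , 322.6535, 215.6387],
       [  0.    ,   0.    ,   1.    ]]), 'T_tool_cam': array([[-0.0006,  0.9546,  0.298 ,  0.0764],
       [ 1.    ,  0.0003,  0.0009,  0.001 ],
       [ 0.0007,  0.298 , -0.9546, -0.1422],
       [ 0.    ,  0.    ,  0.    ,  1.    ]])}
strip_rib []
strip_front_left []
strip_front_right []
slate []
base []
stone []
jar []
root []
plant []
```

View pics/top0.png

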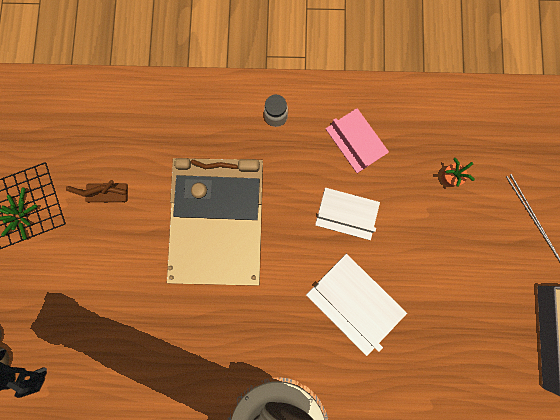

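View pics/side0.png

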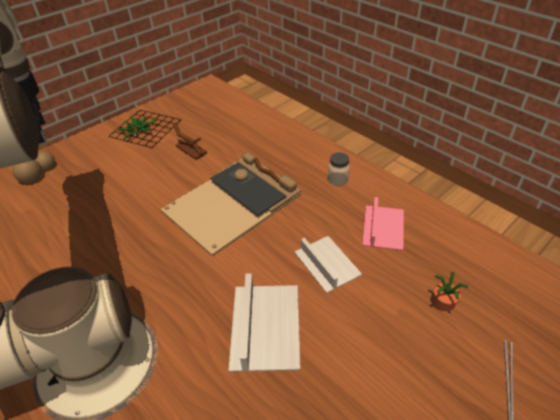

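The top view shows three strips: pink at (357,140), a small white one at (347,213) and a large white one at (357,305). The small white one is the target, with its rib at row ~225 and its free edge facing far. The board is at columns 168–263 and the slate lip at row ~218. The side view agrees: the small white strip is at (328,262) with its rib on the near-left.

```bash
cat > m2.py <<'E'
from h import *
np.set_printoptions(precision=4,suppress=True)
t=bot.camera("top"); s=bot.camera("side")
P={}
for n,a,b,z in [("rib",(347.1,223.1),(320.7,262.2),.024),("fl",(328,188),(328.3,235),.002),("fl_net",(320.6,187.4),(328.3,235),.002),("fr",(381.2,203.5),(358.1,272),.002),("slate",(212.5,201.3),(247.2,184.4),.022),("base",(214.9,217.8),(232.5,203.3),0),("stone",(200,189.9),(241.4,176.5),.03),("jar",(280,115.8),(336.9,178.6),0)]:
    print(n,onz(t,a,z)[:2],onz(s,b,z)[:2],tri([ray(t,a),ray(s,b)]))
# corners
for n,z,pts in [("board front-left,right",.012,[(167,283),(260,285)]),("lip L,R (z .03)",.03,[(174,217),(258,220)]),("strip corners FL FR",.004,[(326,188),(380,201)]),("rib top ends",.040,[(317,216),(374,234)])]:
    print(n,[onz(t,p,z)[:2] for p in pts])
im=t["color"]
cv2.imwrite("pics/topcrop.png",np.hstack([cv2.resize(im[150:300,160:270],None,fx=3.6,fy=3.6,interpolation=cv2.INTER_CUBIC),cv2.resize(im[150:300,300:410],None,fx=3.6,fy=3.6,interpolation=cv2.INTER_CUBIC)]))
E
python3 m2.py
```

```text
rib [ 0.5223 -0.1669] [ 0.5266 -0.1693] [ 0.5242 -0.1683  0.0244]
fl [ 0.6177 -0.1186] [ 0.6233 -0.108 ] [ 0.6142 -0.1167  0.016 ]
fl_net [ 0.6188 -0.0988] [ 0.6233 -0.108 ] [ 0.6237 -0.1021 -0.0044]
fr [ 0.5796 -0.2602] [ 0.5829 -0.2451] [ 0.5743 -0.2542  0.0195]
slate [0.5702 0.1854] [0.5907 0.1881] [0.5743 0.1786 0.0366]
base [0.5294 0.1805] [0.5213 0.1755] [ 0.5288  0.1833 -0.0099]
stone [0.5983 0.2183] [0.5964 0.2205] [0.597  0.2189 0.0309]
jar [0.8163 0.0154] [0.8166 0.0321] [0.8059 0.0178 0.017 ]
board front-left,right [array([0.3553, 0.294 ]), array([0.3574, 0.0538])]
lip L,R (z .03) [array([0.5251, 0.282 ]), array([0.5233, 0.0638])]
strip corners FL FR [array([ 0.6171, -0.1131]), array([ 0.5859, -0.2566])]
rib top ends [array([ 0.5367, -0.0876]), array([ 0.4946, -0.233 ])]
```

View pics/topcrop.png

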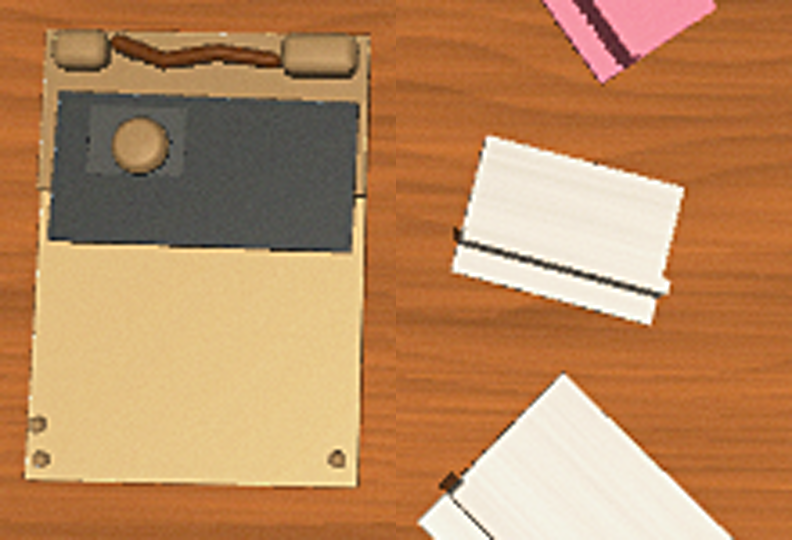

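The crop confirms the strip corners: front-left (325,188), front-right (380,202), with the rib near. The slate lip runs from (173,217) to (257.5,219). The strip yaw is about -12.3° with its rib at (0.524,-0.168), so I'll move to hover there and refine with the wrist camera.

```bash
cat > go.py <<'E'
import sys
from h import *
x,y,z,yaw=map(float,sys.argv[1:5]); o=bot.get_obs()
Rt=R.from_euler('xyz',[180,0,o["tcp_rot"][2]],degrees=True).as_matrix()
d=np.array([x,y,z])-o["ee_pos"]
t=-(yaw-o["tcp_rot"][2]+180)%360-180 if 0 else -((yaw-o["tcp_rot"][2]+180)%360-180)
print("t",round(o["time"],2),"pos",np.round(o["ee_pos"],4),np.round(o["tcp_rot"],2),"F",np.round(o["wrist_force"],1),"open",round(o["opening"],4),"grip",round(o["grasp_force"],1))
print("shift",np.round(Rt.T@d,4),"turn",round(np.radians(t),4))
E
python3 go.py 0.524 -0.168 0.18 77.7
```

```text
t 1.6 pos [0.1977 0.5132 0.2313] [-180.      0.    158.93] F [1.1 0.5 1. ] open 0.0855 grip 0.0
shift [-0.5493 -0.5184  0.0513] turn 1.4178
```

{"op": "arm_command", "data": {"series": [[-0.036,-0.034,0.0,0.09],[-0.072,-0.068,0.0,0.18],[-0.108,-0.102,0.0,0.27],[-0.144,-0.136,0.0,0.36],[-0.18,-0.17,0.0,0.45]], "hand": 0.0854}}

```text
time: 2.1
ee_pos: [0.3049, 0.2881, 0.2314]
tcp_rot: [180.0, 0.0, 133.0]
wrist_force: [0.5, 0.6, 0.8]
opening: 0.0853
grasp_force: 0.0
```

```bash
python3 go.py 0.524 -0.168 0.18 77.7
```

```text
t 2.1 pos [0.3049 0.2881 0.2314] [179.96   0.   132.97] F [0.5 0.6 0.8] open 0.0853 grip 0.0
shift [-0.4831 -0.1506  0.0514] turn 0.9647
```

{"op": "arm_command", "data": {"series": [[-0.047,-0.014,0.0,0.1],[-0.094,-0.029,0.0,0.2],[-0.141,-0.044,0.0,0.3],[-0.188,-0.058,0.0,0.4],[-0.236,-0.073,0.0,0.5]]}}

```text
time: 2.6
ee_pos: [0.4131, 0.066, 0.2316]
tcp_rot: [179.9, 0.0, 104.3]
wrist_force: [0.8, 1.0, 0.5]
opening: 0.0856
grasp_force: 0.0
```

```bash
python3 go.py 0.524 -0.168 0.18 77.7
```

```text
t 2.6 pos [0.4131 0.066  0.2316] [179.93   0.   104.26] F [0.8 1.  0.5] open 0.0856 grip 0.0
shift [-0.2542  0.0499  0.0516] turn 0.4636
```

{"op": "arm_command", "data": {"series": [[-0.047,0.009,0.0,0.1],[-0.094,0.018,0.01,0.2],[-0.141,0.028,0.02,0.3],[-0.188,0.037,0.03,0.4],[-0.23,0.045,0.04,0.464]]}}

```text
time: 3.1
ee_pos: [0.5143, -0.1458, 0.1909]
tcp_rot: [180.0, 0.0, 77.6]
wrist_force: [0.2, 0.7, 0.7]
opening: 0.0852
grasp_force: 0.0
```

{"op": "arm_command", "data": {"series": [[-0.012,-0.001,0.006,0.0],[-0.025,-0.003,0.012,0.0],[-0.025,-0.003,0.012,0.0],[-0.025,-0.003,0.012,0.0],[-0.025,-0.003,0.012,0.0]]}}

```text
time: 3.6
ee_pos: [0.5056, -0.1663, 0.1802]
tcp_rot: [179.9, -0.0, 78.0]
wrist_force: [-0.1, 0.5, -0.3]
opening: 0.0854
grasp_force: 0.0
```

```bash
cat > w.py <<'E'
from h import *
import sys
np.set_printoptions(precision=4,suppress=True)
o=bot.get_obs(); c=bot.camera("wrist"); cv2.imwrite(f"pics/{sys.argv[1]}.png",c["color"])
print(o["time"],o["ee_pos"],o["tcp_rot"])
for t,z in zip(sys.argv[2::2],sys.argv[3::2]):
    for r in bot.mark_of("wrist",t): print(t,np.round(r["location"],1),round(r["confidence"],2),onz(c,r["location"],float(z),o)[:2])
E
python3 w.py w1 strip_rib .024 strip_front_left .002 strip_front_right .002; python3 go.py 0.524 -0.168 0.18 77.7
```

```text
3.6 [ 0.5056 -0.1663  0.1802] [179.9205  -0.0001  77.9904]
strip_rib [ 60.6 246.5] 0.87 [ 0.2815 -0.1679]
strip_rib [297.8 191.8] 0.6 [ 0.5238 -0.1625]
strip_front_left [223.  206.1] 0.93 [ 0.4457 -0.1665]
strip_front_left [383.  111.2] 0.88 [ 0.6178 -0.1081]
strip_front_right [495.8 251.3] 0.88 [ 0.7203 -0.277 ]
strip_front_right [369.5 255.8] 0.74 [ 0.5863 -0.2537]
t 3.8 pos [ 0.5057 -0.1666  0.1798] [179.96   0.    77.98] F [ 0.  -0.4 -0.7] open 0.0853 grip 0.0
shift [ 0.0024  0.0182 -0.0002] turn 0.0048
```

View pics/w1.png

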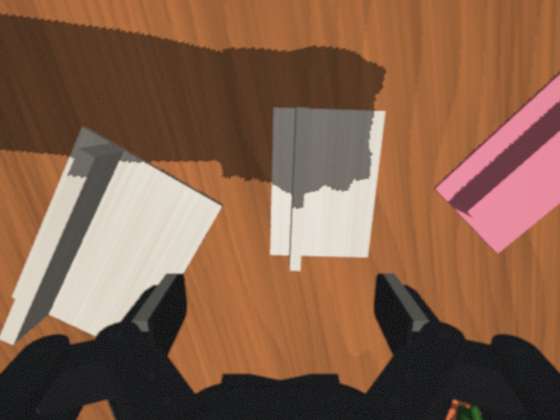

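The wrist view shows the small white strip at (325,180) with its front edge from (385,111) to (368,257). Refined, the rib is at (0.524,-0.164) and the yaw is -12.2°. I'll descend with a reduced opening to stay clear of the large strip.

{"op": "arm_command", "data": {"series": [[0.006,0.017,0.0,0.003],[0.006,0.0175,0.03,0.003],[0.006,0.0175,0.06,0.003],[0.006,0.0175,0.09,0.003],[0.006,0.0175,0.12,0.003]], "hand": 0.05}}

```text
time: 4.3
ee_pos: [0.5241, -0.1646, 0.0584]
tcp_rot: [180.0, -0.0, 77.8]
wrist_force: [-0.3, -0.2, 0.0]
opening: 0.0502
grasp_force: 0.0
```

```bash
python3 w.py w2 strip_rib .024 strip_front_left .002 strip_front_right .002; python3 go.py 0.524 -0.164 0.009 77.8
```

```text
4.3 [ 0.5241 -0.1646  0.0584] [179.9702  -0.0012  77.7746]
strip_front_left [416.7 117.1] 0.97 [ 0.6187 -0.1076]
strip_front_left [168.1 266.4] 0.86 [ 0.4453 -0.169 ]
t 4.5 pos [ 0.5239 -0.1648  0.0599] [-179.98   -0.     77.76] F [0.3 0.2 0.7] open 0.0497 grip 0.0
shift [ 0.0008 -0.0001  0.0509] turn -0.0007
```

View pics/w2.png

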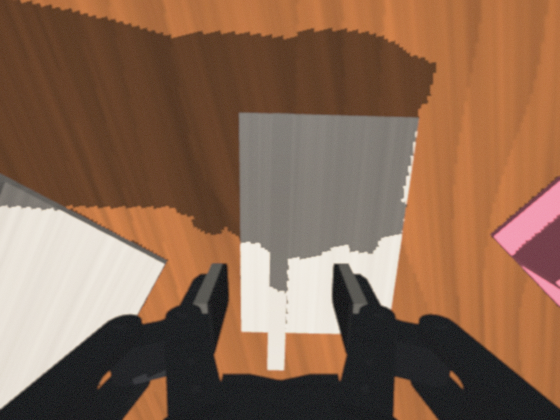

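The rib is centred between the fingers at column ~280. Next I'll descend and grip.

{"op": "arm_command", "data": {"series": [[0.0,0.0,0.013,0.0],[0.0,0.0,0.026,0.0],[0.0,0.0,0.039,0.0],[0.0,0.0,0.049,0.0],[0.0,0.0,0.049,0.0]]}}

```text
time: 5.0
ee_pos: [0.5228, -0.1647, 0.0083]
tcp_rot: [-179.8, -0.0, 77.7]
wrist_force: [-0.5, -0.0, -0.0]
opening: 0.0501
grasp_force: 0.0
```

{"op": "arm_command", "data": {"series": [[0.0,0.0,0.0,0.0],[0.0,0.0,0.0,0.0],[0.0,0.0,0.0,0.0],[0.0,0.0,0.0,0.0],[0.0,0.0,0.0,0.0]], "hand": 0.0, "grip_force": 80}}

```text
time: 5.5
ee_pos: [0.5244, -0.1652, 0.0111]
tcp_rot: [179.9, 0.0, 77.7]
wrist_force: [0.2, -0.1, 5.4]
opening: 0.0083
grasp_force: 79.2
```

```bash
python3 go.py 0.524 -0.164 0.009 77.8
```

```text
t 5.5 pos [ 0.5244 -0.1652  0.0111] [1.7992e+02 1.0000e-02 7.7740e+01] F [ 0.2 -0.1  5.4] open 0.0083 grip 79.2
shift [ 0.0011 -0.0007  0.0021] turn -0.0011
```

{"op": "arm_command", "data": {"series": [[0.0,0.0,-0.02,0.0],[0.0,0.0,-0.05,0.0],[0.0,0.0,-0.08,0.0],[0.0,0.0,-0.1,0.0],[0.0,0.0,-0.1,0.0]]}}

```text
time: 6.0
ee_pos: [0.5251, -0.1654, 0.1129]
tcp_rot: [179.8, 0.0, 77.7]
wrist_force: [0.6, -0.2, -2.4]
opening: 0.0086
grasp_force: 78.5
```

```bash
python3 w.py w3 strip_front_left .1 strip_front_right .1; python3 go.py 0.41 0.17 0.11 89.5
```

```text
6.0 [ 0.5251 -0.1654  0.1129] [179.77     0.021   77.7399]
strip_front_left [457.8 114.7] 0.77 [ 0.6213 -0.1074]
strip_front_right [522.7 285.3] 0.91 [ 0.6512 -0.2042]
strip_front_right [414.6 380.5] 0.84 [ 0.588  -0.2561]
t 6.15 pos [ 0.5233 -0.1648  0.1086] [-1.7988e+02 -1.0000e-02  7.7740e+01] F [ 0.4  0.3 -2.1] open 0.0085 grip 78.5
shift [ 0.3031 -0.1818 -0.0014] turn -0.2052
```

View pics/w3.png

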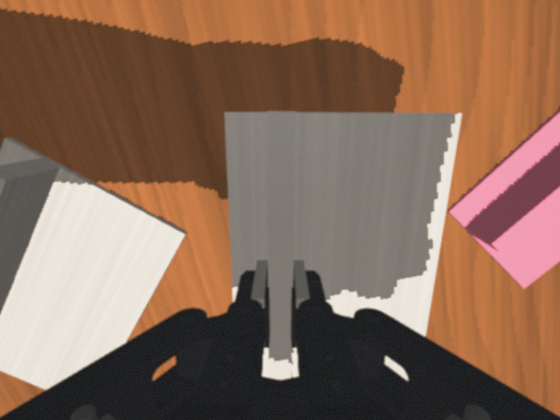

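The strip is held, and lifted square with the fingers. Carrying it to the open board in front of the slate.

{"op": "arm_command", "data": {"series": [[0.02,-0.013,-0.004,-0.01],[0.05,-0.032,-0.008,-0.03],[0.085,-0.054,-0.011,-0.05],[0.12,-0.076,-0.011,-0.08],[0.155,-0.099,-0.011,-0.1]]}}

```text
time: 6.65
ee_pos: [0.4586, 0.0086, 0.1194]
tcp_rot: [-179.9, 0.0, 83.5]
wrist_force: [0.3, 1.7, -1.0]
opening: 0.0092
grasp_force: 78.4
```

```bash
python3 go.py 0.40 0.17 0.12 89.5
```

```text
t 6.65 pos [0.4586 0.0086 0.1194] [-1.7986e+02  2.0000e-02  8.3500e+01] F [ 0.3  1.7 -1. ] open 0.0092 grip 78.4
shift [ 0.1537 -0.0765 -0.0006] turn -0.1047
```

{"op": "arm_command", "data": {"series": [[0.035,-0.017,0.0,-0.02],[0.07,-0.035,0.0,-0.05],[0.105,-0.052,0.0,-0.07],[0.135,-0.067,0.0,-0.09],[0.154,-0.077,0.0,-0.105]]}}

```text
time: 7.15
ee_pos: [0.3994, 0.1708, 0.1195]
tcp_rot: [-179.9, 0.0, 89.6]
wrist_force: [0.4, -0.9, -2.2]
opening: 0.0087
grasp_force: 78.4
```

{"op": "arm_command", "data": {"series": [[0.0,0.0,0.0,0.0],[0.0,0.0,0.0,0.0],[0.0,0.0,0.0,0.0],[0.0,0.0,0.0,0.0],[0.0,0.0,0.0,0.0]]}}

```text
time: 7.65
ee_pos: [0.4013, 0.1686, 0.1211]
tcp_rot: [-180.0, 0.0, 89.4]
wrist_force: [-0.3, 0.4, -1.7]
opening: 0.0088
grasp_force: 78.4
```

```bash
python3 w.py w4 strip_front_left .115 strip_front_right .115 slate .022 stone .03 base 0; python3 go.py 0.40 0.17 0.12 89.5
```

```text
7.65 [0.4013 0.1686 0.1211] [-179.9881    0.0094   89.4065]
strip_front_left [459.1 113.7] 0.82 [0.4807 0.2453]
slate [511.  203.3] 0.6 [0.5803 0.1783]
stone [552.3 145.1] 0.82 [0.595  0.2231]
t 7.95 pos [0.4012 0.1691 0.1213] [179.99  -0.    89.47] F [-0.5 -0.7 -2.7] open 0.0087 grip 78.4
shift [ 0.0009 -0.0012  0.0013] turn -0.0005
```

View pics/w4.png

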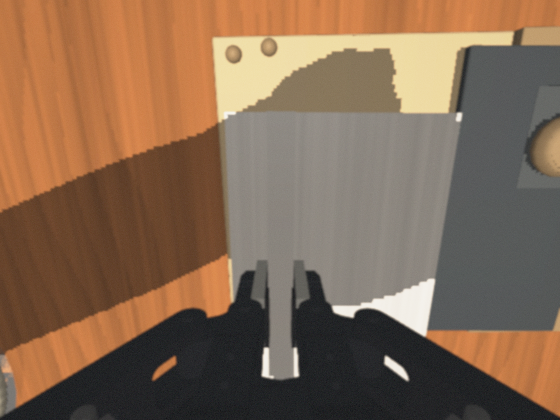

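The slate lip runs from (464,46) to (430,330) and the strip's front-left corner is at (460,113). The dark slate is at right with the stone at (550,145). I'll measure the lip line precisely.

```bash
cat > lip.py <<'E'
from h import *
np.set_printoptions(precision=4,suppress=True)
t=bot.camera("top"); g=t["color"].astype(int); pts=[]
# lip: dark->sand transition per column in top image (blue-vs-red diff)
for c in range(178,255,3):
    col=(g[205:232,c,2]-g[205:232,c,0]).astype(float)  # R-B: slate<0, sand>0
    lo,hi=col[:4].mean(),col[-4:].mean(); m=(lo+hi)/2
    k=next((i for i in range(len(col)-1) if col[i]<m<=col[i+1]),None)
    if k is not None: pts.append(onz(t,(c,205+k+(m-col[k])/(col[k+1]-col[k])),.03)[:2])
p=np.array(pts); f=np.polyfit(p[:,1],p[:,0],1); print("lip n",len(p),"x=%.4f at y=.17, yaw=%.2f"%(np.polyval(f,.17),-np.degrees(np.arctan(f[0]))),"res",np.std(p[:,0]-np.polyval(f,p[:,1])))
o=bot.get_obs(); w=bot.camera("wrist")
print("wrist lip",[onz(w,q,.03,o)[:2] for q in [(464,46),(430,330)]],"slate back right",onz(w,(555,330),.03,o)[:2])
print("board front wrist",[onz(w,q,.012,o)[:2] for q in [(214,39),(229,260)]])
E
python3 lip.py
```

```text
lip n 26 x=0.5253 at y=.17, yaw=-1.39 res 0.0009560480353409162
wrist lip [array([0.5222, 0.2879]), array([0.5282, 0.0699])] slate back right [0.6348 0.0688]
board front wrist [array([0.3564, 0.2972]), array([0.3573, 0.1284])]
```

The visible slate edge in the wrist image is partly the strip's own edge, so it can't give the lip angle. I'll lower the strip to about 12 mm above the board so the lip shows clearly.

{"op": "arm_command", "data": {"series": [[0.0,0.0,0.025,0.0],[0.0,0.0,0.05,0.0],[0.0,0.0,0.07,0.0],[0.0,0.0,0.086,0.0],[0.0,0.0,0.086,0.0]]}}

```text
time: 8.55
ee_pos: [0.3998, 0.1687, 0.0332]
tcp_rot: [-179.8, 0.1, 89.5]
wrist_force: [0.1, 0.1, -2.4]
opening: 0.0086
grasp_force: 78.1
```

```bash
python3 w.py w5 strip_front_left .028 strip_front_right .028 slate .022; python3 go.py 0.40 0.17 0.0215 89.5; python3 - <<'E'
from h import *
im=cv2.imread("pics/w5.png"); cv2.imwrite("pics/w5c.png",cv2.resize(im[0:420,300:560],None,fx=1.42,fy=1.42,interpolation=cv2.INTER_CUBIC))
E
```

```text
8.55 [0.3998 0.1687 0.0332] [-179.8099    0.0817   89.4881]
strip_front_left [456.1 114.1] 0.62 [0.4771 0.2454]
strip_front_right [416.6 383.4] 0.82 [0.4772 0.0986]
t 8.75 pos [0.4017 0.1695 0.0364] [ 1.7992e+02 -3.0000e-02  8.9490e+01] F [ 0.3  0.  -1.4] open 0.009 grip 78.1
shift [ 0.0005 -0.0017  0.0149] turn -0.0002
```

View pics/w5c.png

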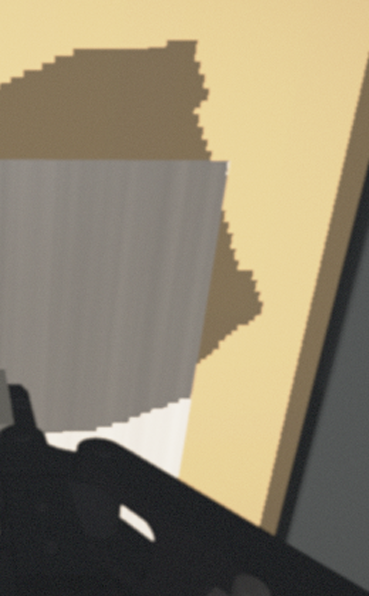

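The crop shows the strip's front edge from about (456,114) to (427,335) and the slate lip from (560,116) to (494,377), with a clear gap. Next I'll fit both lines.

```bash
cat > fit.py <<'E'
from h import *
import sys
np.set_printoptions(precision=4,suppress=True)
def lines(im,w,o,zs=None,verbose=1):
    g=im.astype(float); out={}
    # lip underside edge: last sand/shadow (R-B>25) -> slate (R-B<15), scanning from the right
    for name,z,rows in [("lip",.022,range(130,355,5)),]:
        P=[]
        for r in rows:
            d=cv2.GaussianBlur(g[r:r+1],(3,1),0)[0]; rb=d[:,2]-d[:,0]
            ks=[c for c in range(430,555) if rb[c]>22>=rb[c+1] and np.all(rb[c+2:min(c+8,560)]<20)]
            if ks: c=ks[0]; P.append([c+(rb[c]-22)/(rb[c]-rb[c+1]),r])
        q=np.array([onz(w,p,z,o)[:2] for p in P]); out[name]=q
    P=[]
    for r in range(125,330,5):
        rb=cv2.GaussianBlur(g[r:r+1],(3,1),0)[0]; rb=rb[:,2]-rb[:,0]
        ks=[c for c in range(380,480) if rb[c]<25<=rb[c+1] and np.all(rb[c+2:c+6]>25)]
        if ks: P.append([ks[0]+.5,r])
    out["strip"]=np.array([onz(w,p,float(sys.argv[2]),o)[:2] for p in P])
    for k,q in out.items():
        if len(q)<5: print(k,"few",len(q)); continue
        for _ in range(3):
            f=np.polyfit(q[:,1],q[:,0],1); e=q[:,0]-np.polyval(f,q[:,1]); q=q[abs(e)<max(2*e.std(),3e-4)]
        print(k,len(q),"x@.17=%.4f yaw=%.2f res=%.5f"%(np.polyval(f,.17),-np.degrees(np.arctan(f[0])),e.std()),"y",q[:,1].min(),q[:,1].max())
o=bot.get_obs(); w=bot.camera("wrist"); cv2.imwrite("pics/fit_%s.png"%sys.argv[1],w["color"]); print(o["ee_pos"],o["tcp_rot"])
lines(w["color"],w,o)
E
python3 fit.py a .029
```

```text
[0.4017 0.1695 0.0364] [179.9214  -0.0338  89.4862]
lip 45 x@.17=0.5257 yaw=-0.77 res=0.00004 y 0.1140621778260277 0.2386324047062602
strip 40 x@.17=0.4814 yaw=-0.70 res=0.00027 y 0.13676292734520146 0.24152915816235748
```

The lip is at x=0.5257 with yaw -0.77°, and the strip edge is at yaw -0.70°, so they are parallel with a 44 mm gap. I'll lower it onto the board.

{"op": "arm_command", "data": {"series": [[0.0,0.0,0.004,0.0],[0.0,0.0,0.008,0.0],[0.0,0.0,0.011,0.0],[0.0,0.0,0.012,0.0],[0.0,0.0,0.012,0.0]]}}

```text
time: 9.3
ee_pos: [0.401, 0.1692, 0.0232]
tcp_rot: [-180.0, 0.0, 89.5]
wrist_force: [0.1, -0.4, -1.8]
opening: 0.0085
grasp_force: 78.4
```

{"op": "arm_command", "data": {"series": [[0.0,0.0,0.0005,0.0],[0.0,0.0,0.001,0.0],[0.0,0.0,0.0015,0.0],[0.0,0.0,0.002,0.0],[0.0,0.0,0.002,0.0]]}}

```text
time: 9.8
ee_pos: [0.4012, 0.1693, 0.023]
tcp_rot: [180.0, -0.0, 89.5]
wrist_force: [-7.4, -2.6, 18.1]
opening: 0.0087
grasp_force: 81.3
```

Contact is at about 18 N, so I'll ease off slightly before sliding.

{"op": "arm_command", "data": {"series": [[0.0,0.0,-0.0004,0.0],[0.0,0.0,-0.0008,0.0],[0.0,0.0,-0.0008,0.0],[0.0,0.0,-0.0008,0.0],[0.0,0.0,-0.0008,0.0]]}}

```text
time: 10.3
ee_pos: [0.4012, 0.1692, 0.0231]
tcp_rot: [180.0, -0.0, 89.5]
wrist_force: [-4.0, -2.2, 8.4]
opening: 0.0084
grasp_force: 80.1
```

```bash
python3 fit.py b .016; python3 go.py 0.4735 0.1693 0.0215 89.5; python3 -c "
from h import *
o=bot.get_obs();print(o['torque'])
c=bot.camera('wrist')
for t in ['strip_front_left','strip_front_right']:
  for r in bot.mark_of('wrist',t): print(t,r['location'],r['confidence'],onz(c,r['location'],.014,o))
"
```

```text
[0.4012 0.1692 0.0231] [179.9703  -0.011   89.4826]
lip 33 x@.17=0.5258 yaw=-0.76 res=0.00004 y 0.12507497145799118 0.21260167615126355
strip 37 x@.17=0.4808 yaw=-0.91 res=0.00017 y 0.13682334175018845 0.23476528773111163
t 10.35 pos [0.4012 0.1692 0.023 ] [ 1.7997e+02 -1.0000e-02  8.9480e+01] F [-5.8 -2.4  9.2] open 0.0088 grip 80.1
shift [0.0007 0.0723 0.0015] turn -0.0003
[-0.41834199  0.87055539 -0.07394323]
strip_front_left [458.2, 114.6] 0.77 [0.4817098  0.24571528 0.014     ]
strip_front_right [416.6, 380.5] 0.91 [0.48043448 0.09732857 0.014     ]
```

Flat contact now at about 9 N, with the edge still 45 mm short of the lip. I'll slide in steps.

{"op": "arm_command", "data": {"series": [[0.0,0.004,0.0,0.0],[0.0,0.008,0.0,0.0],[0.0,0.012,0.0,0.0],[0.0,0.016,0.0,0.0],[0.0,0.02,0.0,0.0]]}}

```text
time: 11.0
ee_pos: [0.4212, 0.1693, 0.0231]
tcp_rot: [180.0, -0.0, 89.5]
wrist_force: [-5.1, 0.4, 9.4]
opening: 0.0087
grasp_force: 80.0
```

{"op": "arm_command", "data": {"series": [[0.0,0.003,0.0,0.0],[0.0,0.006,0.0,0.0],[0.0,0.01,0.0,0.0],[0.0,0.013,0.0,0.0],[0.0,0.016,0.0,0.0]]}}

```text
time: 11.5
ee_pos: [0.4372, 0.1692, 0.0231]
tcp_rot: [180.0, -0.0, 89.5]
wrist_force: [-5.9, 0.5, 8.7]
opening: 0.0086
grasp_force: 80.0
```

```bash
python3 fit.py c .016; python3 go.py 0.4735 0.1693 0.0215 89.5; python3 -c "
from h import *
print(bot.get_obs()['torque'])"
```

```text
[0.4372 0.1692 0.0231] [179.9921  -0.0463  89.4996]
lip 44 x@.17=0.5257 yaw=-0.77 res=0.00004 y 0.12866174392046603 0.2392945269427538
strip 36 x@.17=0.5167 yaw=-0.90 res=0.00019 y 0.1368393358452934 0.23694458145354888
t 11.55 pos [0.4376 0.1692 0.023 ] [ 1.7997e+02 -4.0000e-02  8.9500e+01] F [-3.2  0.6  8.1] open 0.0088 grip 79.8
shift [0.0004 0.0359 0.0015] turn -0.0001
[-2.76128777e-02  6.84252110e-01  3.85149220e-04]
```

View pics/fit_c.png

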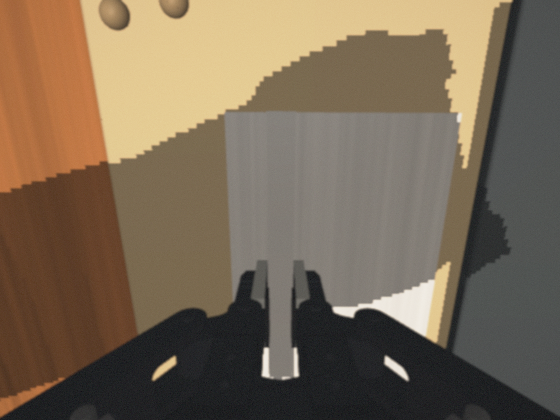

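The strip lies parallel to the lip with about 9 mm still to go, its front edge at column ~460–430. I'll keep sliding under the slate.

{"op": "arm_command", "data": {"series": [[0.0,0.003,0.0,0.0],[0.0,0.006,0.0,0.0],[0.0,0.01,0.0,0.0],[0.0,0.013,0.0,0.0],[0.0,0.016,0.0,0.0]]}}

```text
time: 12.05
ee_pos: [0.4532, 0.1691, 0.0231]
tcp_rot: [180.0, -0.0, 89.5]
wrist_force: [-6.4, 0.1, 8.6]
opening: 0.0086
grasp_force: 80.0
```

```bash
python3 fit.py d .016; python3 go.py 0.4735 0.1693 0.0215 89.5
```

```text
[0.4532 0.1691 0.0231] [179.9906  -0.0447  89.499 ]
lip few 0
strip few 0
t 12.1 pos [0.4536 0.1691 0.0231] [ 1.7996e+02 -5.0000e-02  8.9500e+01] F [-3.1  0.   7. ] open 0.0084 grip 79.8
shift [0.0004 0.0199 0.0016] turn -0.0001
```

{"op": "arm_command", "data": {"series": [[0.0,0.004,0.0,0.0],[0.0,0.008,0.0,0.0],[0.0,0.012,0.0,0.0],[0.0,0.016,0.0,0.0],[0.0,0.0205,0.0,0.0]]}}

```text
time: 12.6
ee_pos: [0.4737, 0.1689, 0.023]
tcp_rot: [180.0, -0.0, 89.5]
wrist_force: [-5.6, -0.1, 8.5]
opening: 0.0086
grasp_force: 80.0
```

{"op": "arm_command", "data": {"series": [[0.0,0.0,0.0001,0.0],[0.0,0.0,0.0001,0.0],[0.0,0.0,0.0001,0.0],[0.0,0.0,0.0001,0.0],[0.0,0.0,0.0001,0.0]]}}

```text
time: 13.1
ee_pos: [0.4743, 0.1689, 0.023]
tcp_rot: [179.9, -0.0, 89.5]
wrist_force: [-2.1, 0.9, 6.8]
opening: 0.0089
grasp_force: 79.6
```

```bash
python3 w.py e slate .022 stone .03; python3 go.py 0.4735 0.1693 0.0215 89.5; python3 lip.py | head -1;  python3 - <<'E'
from h import *
w=[];
for i in range(6):
    bot.camera("side"); o=bot.get_obs(); w.append(np.r_[o["wrist_force"],o["torque"]])
print(np.round(w,2))
E
```

```text
13.1 [0.4743 0.1689 0.023 ] [179.9013  -0.0421  89.4876]
slate [497.4 258.7] 0.65 [0.5801 0.1783]
stone [280.2 288.7] 0.16 [0.4744 0.1676]
t 13.25 pos [0.4743 0.1689 0.0231] [ 1.799e+02 -4.000e-02  8.949e+01] F [-0.5  0.3  6.1] open 0.0089 grip 79.6
shift [ 0.0004 -0.0008  0.0016] turn -0.0002
lip n 26 x=0.5349 at y=.17, yaw=-6.49 res 0.014403768160527975
[[-1.28 -0.84  6.09 -0.07  0.33  0.04]
 [-1.27  0.3   5.69 -0.07  0.31  0.02]
 [-1.47 -0.35  6.44 -0.08  0.39  0.04]
 [-0.88  0.11  6.1  -0.05  0.37  0.  ]
 [-1.11 -0.2   6.73 -0.11  0.31  0.02]
 [-0.91 -0.17  6.53 -0.12  0.41  0.  ]]
```

View pics/e.png

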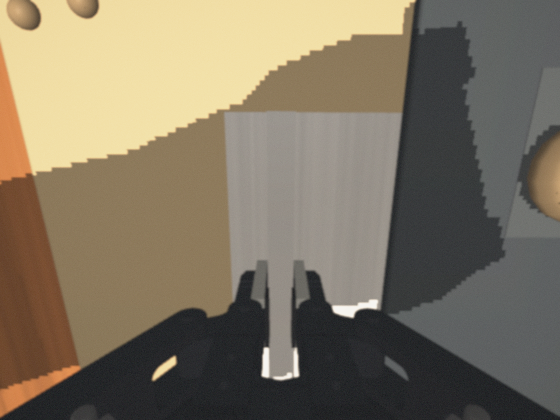

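The strip is tucked: the lip crosses it from (405,112) to (385,300), with the slate and stone in place. The push reads about 6.3 N, so I'll raise it to about 10 N.

{"op": "arm_command", "data": {"series": [[0.0,0.0,0.0001,0.0],[0.0,0.0,0.0002,0.0],[0.0,0.0,0.0003,0.0],[0.0,0.0,0.0003,0.0],[0.0,0.0,0.0003,0.0]]}}

```text
time: 14.15
ee_pos: [0.4743, 0.1689, 0.0231]
tcp_rot: [179.9, -0.0, 89.5]
wrist_force: [-3.0, 0.3, 9.0]
opening: 0.0088
grasp_force: 80.0
```

```bash
python3 - <<'E'
from h import *
w=[]
for i in range(12):
    c=bot.camera("wrist"); o=bot.get_obs(); w.append(o["wrist_force"])
print(np.round(w,2)[::3], np.mean(w,0))
q=[onz(c,p,.022,o)[:2] for p in [(405,112),(385,300)]]; print(np.round(q,4))
t=bot.camera("top"); s=bot.camera("side")
for n in ["slate","stone","jar","root","plant"]:
    print(n,[np.round(r["location"],1).tolist() for r in bot.mark_of("top",n)][:1],[np.round(r["location"],1).tolist() for r in bot.mark_of("side",n)][:1])
E
```

```text
[[-2.08 -0.51  9.82]
 [-1.7   0.1   8.38]
 [-2.3  -0.34  9.41]
 [-2.14 -0.6   9.07]] [-2.17400862 -0.41136721  9.02561642]
[[0.5281 0.2467]
 [0.5275 0.1559]]
slate [[215.9, 198.7]] [[245.3, 187.9]]
stone [] [[240.2, 176.1]]
jar [[279.1, 114.4]] [[337.1, 179.0]]
root [[105.1, 194.6]] [[189.4, 153.3]]
plant [[449.3, 175.4]] [[443.9, 301.6]]
```

```bash
python3 -c "
from workcell import bot
print(bot.get_obs()['wrist_force']); print(bot.job_done())"
```

```text
[-2.69068338 -0.56445906  9.1053233 ]
the job is handed in; nothing more can be done
None
```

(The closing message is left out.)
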